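Tip the cell box down the chute and push the tray through the swing flap

ROBOT

A 6-joint arm with a two-finger parallel gripper is mounted at the origin on the work surface. World frame = base frame: x ahead of the robot, y to its left, z up, the work surface at z = 0. Lengths are in m, angles in rad, forces in N, time in s.
With the tool pointing down it reaches from about 0.35 to 0.875 m from the base axis. Payload 4.2 kg.
Tool frame: the origin (TCP) lies at the very end of the fingers, on their centre line; the grasp point (between the pads) lies 19 mm behind it; z points along the fingers, y is the line along which they close (so a half turn about z gives the same grasp; the last joint's range is limited). The gripper opens to 87 mm and grips with 3 to 60 N. Pads are 19 mm wide; open, the fingers measure 117 mm over their backs; the gripper's body (75 mm by 190 mm) begins 51 mm behind the grasp point.
Start: joints at [-0.854, 0.385, 0.008, 0, -1.194, -0.259], TCP at [0.276, -0.561, 0.223] pointing down, gripper open.
Joint ranges: [-3.14, 3.14], [-1.21, 2.06], [-1.07, 1.41], [-3.16, 2.05], [-2.99, -0.16], [-3.1, 3.1]. Speed limits (rad/s): [2.79, 2.79, 3.14, 3.14, 3.14, 3.14].

INTERFACE

Orientations are given as a rotation vector (axis times angle).
In Python, from plant import env gives the robot as it stands. The module is installed in compiled form; this text tells all that it offers.
- The arm moves only by the tool drive_tool, never from a script. Its argument "deltas" is a list of rows, each an object of numbers: "dx", "dy", "dz": the shift along the tool's x, y, z normalised to -1 to 1, where 1 is 0.15 m; "rx", "ry", "rz": the turn, a rotation vector about the tool's x, y, z normalised to -1 to 1, where 1 is 120 degrees; "jaw": the gripper's target within -1 to 1 (fully open at 1, half-way at 0, shut at -1). In form: [{"dx": .., "dy": .., "dz": .., "rx": .., "ry": .., "rz": .., "jaw": ..}, ...]. A call has 1 to 10 rows; each row shifts and turns the commanded pose from where the row before left it, along the tool's axes as they then stand; what a row does not reach is not made up. A row lasts 1/10 s, in which the tool goes at most 50 mm and 8.59 degrees, less where a joint would pass 70% of its speed; a pose out of reach is approached as far as the arm can. A call with a number of a shift or a turn outside -1 to 1 is refused whole. A call with a gripper value outside its range is refused whole. The fingers move at their own pace and stop on an object; "force" is the grip in N (left out, the last holds). Time passes only in rows, so rows that do not move let the fingers close. It gives the time, the measured TCP pose, the force, the opening and the grip force at its end, in the units of the state.
- env.sense(): the state, without advancing time (a new reading comes with each control period).
- env.capture(name): name is "scene" or "side" or "wrist"; returns (picture, depth): 480x640x3 uint8, red, green, blue; 480x640 float32, m along the optical axis (not along the pixel's ray), 0 where there is no reading.
- env.get_calibration(name): a dict with "K" (3x3 intrinsics, pixels), "R" (3x3) and "t" (3): a world point X has camera coordinates R X + t; the wrist camera has in their place "mount" (4x4, takes a point from camera to tool coordinates, whose origin is the TCP and whose axes are the flange's). Camera axes: x right, y down, z forward; pixel columns grow to the right and rows downward; lengths in m; the calibration is good to about 2 mm. The wrist camera is an equidistant fisheye: a pixel r from the principal point sees the ray r / f radians off the axis. A picture is of the moment at which its call begins: read the wrist's pose just before it. get_calibration takes no time and is no camera call.
- env.job_done(): hands the job in; it is judged then, once.
The state is a dict: "t": time; "q": joint angles; "qd": joint speeds; "joint_efforts": joint torques, N m; "tcp_pos": TCP position; "tcp_rot": TCP orientation; "wrist_force": force on the tool from outside, world axes, zero at the start; "ft_torque": the same for the moment, N m; "gripper_width": finger opening in m; "grip_force": force on a finger pad.
Only numpy, scipy, OpenCV 4.12 (cv2) and the standard library are available. Lean on these libraries where they do the work, as an engineer would, in place of code of your own. Each camera call takes 0.05 s, during which the arm holds its last target. There are 200 camera calls.

TASK

Swing the orange lid of the cell box fully back past its detent, then tip the box by its black bar so that both battery cells roll down the clear chute into the steel catch tray, and let the box swing back level. Then slide the tray (on the counter, not lifted) all the way through the yellow sprung flap into the grey bay, so that both leaves close again behind it, with both cells still in the tray. Do not tip the box while the lid is not past the detent, and leave the calculator, caddy, plug, ashtray, stapler, pen pot and tape dispenser where they are.

Things in the scene. Friction and masses are not known exactly. Their poses are not given: they have to be found in the camera images.
- fixture (a point): Origin of the fixed counter fixture, on the counter (height 0), on the chute's centre line. Its axes (z up, yaw varies) are the fixture frame used throughout: +x points through the flap into the bay, the chute slopes down towards -y. All offsets below are mm (x, y, z) in this frame from here. It carries shelf, cell box, chute, catch lane, flap and bay.
- shelf_mid (a point): Middle of the wooden shelf board's top, at (0, 123, 80); the board is 130 (x) x 154 (y) and 12 thick. The cell box stands over it.
- chute_end (a point): Lower end of the clear acrylic chute's bed, at (0, -80, 50). The chute is 74 wide outside, 68 inside, and rises towards +y to (0, 43, 74) at the box; side walls rise 27 above its bed.
- lane (a point): Middle of the catch lane on the counter, at (0, -120, 0), under the chute's end. A clear guard 60 high bounds it at y -188 to -182 and a steel rail 10 high at y -58 to -52, both from x -75 to 57. It is open above and towards -x, the robot.
- gate (a point): Middle of the flap line on the counter, at (57, -120, 0). Two yellow leaves, from 8 to 56 high, each 70 wide, 5 thick, hang on upright pins 73.5 either side (in y) and meet in the middle; they swing only to +x and weak springs (under 1 N) close them. No bar above them: fingers can follow from above. Each leaf needs 72 of free depth behind the line to close.
- bay (a point): A point on the counter inside the bay, at (155, -120, 0). The grey bay is open-topped, 152 wide inside (y), walls 58 high, from the flap line at x 57 to its rear wall at x 252.
- flap_l (a joint): Left (+y) flap leaf angle, rad: 0 closed, grows to 1.6 as it swings into the bay.
- flap_r (a joint): Right (-y) flap leaf angle, rad: 0 closed, grows to 1.6 as it swings into the bay.
- tip (a joint): Tipping angle of the grey cell box about its pivot axle, rad: 0 level, grows to a stop at 1.02 as it tips towards the chute (-y). The cells roll out over its front wall, which slopes up at 35 degrees, beyond about 0.65 and surely near 1.0, and need a second or two. Gravity and a weak spring bring the box back when let go.
- tip_pivot (a point): Pivot axle (along x) of the grey cell box, its middle, at (0, 50, 90). The box when level is 74 wide (x), from y 43 to 181 and from height 86 to 134.
- tip_bar (a point): Point on the axis of the black push bar, at (-82, 120, 200) with the box level. Bar: 16 diameter, along x from -43 to -113, joined by a steel upright to the box's -x side. It turns with the box about the pivot (70 in +y and 110 above it, radius 130) and ends 55 in -y of it, 118 above. Pushing it to -y with 4 to 9 N tips the box.
- lid (a joint): Lid angle relative to the box, rad: 0 closed, stop at 2.70. A sprung detent resists from about 1.65 to its peak near 2.1 (1 to 2 N at the lid's edge); past that it snaps on to the stop and is held fully back, even while tipping. Let go short of the peak, the lid falls shut again.
- lid_hinge (a point): Middle of the lid's hinge axis (along x) on the box's rear top edge, at (0, 181, 136) with the box level. Orange lid 78 wide (x), 4 thick, its underside on the axis; closed it reaches 156 towards -y, and swings up and over to +y. On it, 125 from the hinge, a black D handle: bar 10 diameter, 54 long along x, axis 34 above the underside.
- lid_edge (a point): Middle of the lid's free front edge, 156 from the hinge, 2 above the underside. The lid overhangs the box's front by 18, so fingertips can also go under it (about 35 of free height over the chute walls).
- tray_center (a point): Centre of the loose steel catch tray, an open box 90 (x) x 115 (y) x 40 high, walls and floor 4 thick, about 0.45 kg; this point is 20 above its underside. It stands in the catch lane, axes about as the fixture's. With its centre 120 or more beyond the flap line both leaves can close.
- cell_a_center (a point): Centre of the red D-size battery cell, a cylinder 33 diameter x 60.5 long along its own x, 0.14 kg, lying across the box (along fixture x).
- cell_b_center (a point): Centre of the blue D-size battery cell, as the red one.
- calculator_center (a point): Bystander: silver pocket calculator 140 x 78 x 24 high, centre.
- caddy_center (a point): Bystander: grey open battery caddy 130 x 80 x 50 high, centre.
- plug_center (a point): Bystander: red adapter plug 64 x 48 x 40 high with two brass pins 18 long at +x, centre of its body.
- ashtray_center (a point): Bystander: mustard ceramic ashtray, 100 diameter x 28 high, centre.
- stapler_center (a point): Bystander: orange stapler 110 x 36 x 42 high, centre.
- pot_center (a point): Bystander: white ceramic pen pot, 64 diameter x 75 high, centre.
- tape_center (a point): Bystander: black tape dispenser 110 (x) x 50 x 55 high, centre.
Mind the look-alikes: they are no part of the job. Leave any red or turquoise look-alike of the part that bears tray_center alone.

How it is judged:
By the outcome, as a careful person would: the job done as asked, in the order asked, and still so for the second after the job is handed in, with the robot touching nothing.
It also fails if it takes over 69 s, if anything falls off the work surface, if the arm or the gripper's body presses on something with over 40 N, if the wrist force passes 120 N, or if a joint passes its speed limit or range.

## Working session

There is one attempt and no reset: what is moved stays moved. The work goes in short steps, Python scripts to look and compute and a tool call to move; the robot and the scene stay as the last step left them, time stands still between calls to the robot, and variables do not carry over. Pictures are saved under pics/ and viewed, at most 10 in all, crops included, and the job is handed in when it is done.

Besides the shell and the picture viewer there is one more tool, called after "Emit:" by a JSON object that holds its "fn" and its "kwargs". drive_tool: Moves the arm, as the interface text tells. Scaled input: -1 to 1 covers 0.15 m each way for a shift and 120 degrees each way for a turn. Its arguments: {"type":"object","properties":{"deltas":{"type":"array"},"force":{"type":"number"}},"required":["deltas"]}

```bash
mkdir -p pics
cat > h.py <<'E'
import numpy as np, cv2
from scipy.spatial.transform import Rotation as Rn
from plant import env
def cap(n,f=None):
    s=env.sense(); im,d=env.capture(n)
    if f: cv2.imwrite(f,im[:,:,::-1])
    return s,im,d
def pts(n,d):
    c=env.get_calibration(n);K=np.array(c["K"]);R=np.array(c["R"]);t=np.array(c["t"])
    v,u=np.mgrid[:480,:640]
    P=np.stack([(u-K[0,2])/K[0,0]*d,(v-K[1,2])/K[1,1]*d,d],-1)
    return (P-t)@R
E
python3 - <<'E'
from h import *
ims=[]
for n in("scene","side"):
    s,im,d=cap(n,f"pics/{n}0.png"); np.savez(f"{n}0.npz",im=im,d=d)
    c=env.get_calibration(n); print(n,np.round(c["K"],1).tolist(),np.round(-np.array(c["R"]).T@np.array(c["t"]),3))
s=env.sense();print(s["t"],s["tcp_pos"],s["tcp_rot"],s["wrist_force"],s["gripper_width"])
E
```

```text
scene [[610.6, 0.0, 324.7], [0.0, 610.6, 231.6], [0.0, 0.0, 1.0]] [1.352 0.781 0.825]
side [[547.2, 0.0, 309.7], [0.0, 547.2, 239.9], [0.0, 0.0, 1.0]] [-0.027  0.607  1.107]
0.1 [ 0.27600906 -0.56017447  0.22159416] [ 7.12446647e-01 -3.05920980e+00 -2.88175140e-03] [-0.09214287 -0.15893605  0.17325122] 0.08707344823268166
```

View pics/scene0.png

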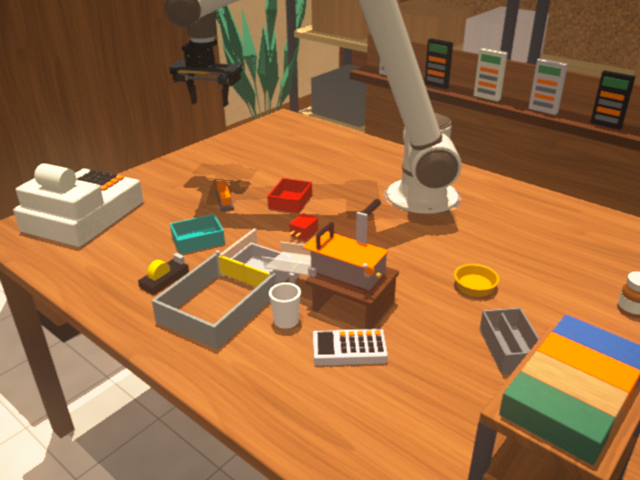

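View pics/side0.png

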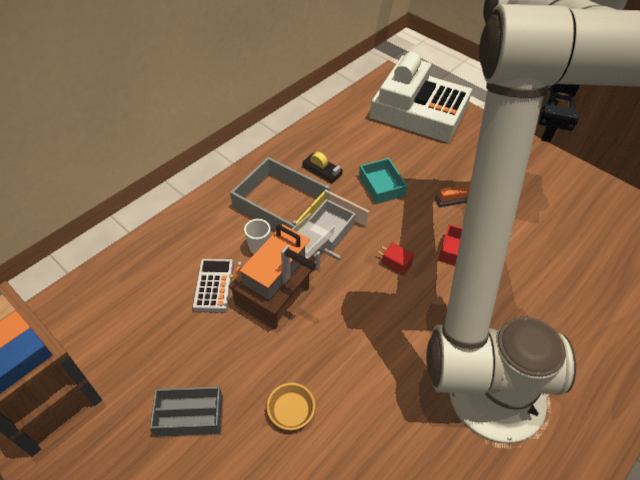

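The scene view shows the fixture with the orange lid at (345,250), the flap at (243,272) and the bay at (225,295). In the side view the lid is at (275,262), the steel tray under the chute at (330,225) and the flap at (310,208). Tray candidates in the side view are steel (330,225), turquoise (382,178) and red (452,245). I choose the steel one in the lane.

Run:
```python
from h import *
def rect(P,name):
    r=cv2.minAreaRect((P[:,:2]*1000).astype(np.float32)); b=cv2.boxPoints(r); print(name,len(P),np.round(r[0],1),np.round(r[1],1),round(r[2],1),'z',np.percentile(P[:,2],[5,50,95]).round(3)); return r
for n in("side","scene"):
    z=np.load(n+"0.npz");im,d=z["im"],z["d"];P=pts(n,d);hsv=cv2.cvtColor(im,cv2.COLOR_RGB2HSV)
    H,S,V=hsv[...,0],hsv[...,1],hsv[...,2]; ok=d>0
    m=ok&(H>5)&(H<16)&(S>200)&(V>150)&(abs(P[...,2]-.14)<.008)
    k,l,st,c=cv2.connectedComponentsWithStats(m.astype(np.uint8)); i=1+st[1:,4].argmax();rect(P[l==i],n+" lid")
    m=ok&(H>22)&(H<32)&(S>150)&(V>100)&(P[...,2]>.005)&(P[...,2]<.065)&(P[...,0]>.3)
    k,l,st,c=cv2.connectedComponentsWithStats(m.astype(np.uint8))
    for i in range(1,k):
        if st[i,4]>40: print(c[i].round()); rect(P[l==i],n+" yel")
z=np.load("side0.npz");im=z["im"];cv2.imwrite("pics/crop1.png",cv2.resize(im[150:340,180:420,::-1],None,fx=3.2,fy=3.1,interpolation=cv2.INTER_CUBIC))
```

```text
Traceback (most recent call last):
ValueError: attempt to get argmax of an empty sequence
```

Run:
```python
from h import *
z=np.load("side0.npz");P=pts("side",z["d"]);hsv=cv2.cvtColor(z["im"],cv2.COLOR_RGB2HSV)
for u,v in((262,262),(316,208),(380,400),(240,330),(290,235)): print(u,v,hsv[v,u],z["d"][v,u],P[v,u].round(3))
z=np.load("scene0.npz");P=pts("scene",z["d"]);hsv=cv2.cvtColor(z["im"],cv2.COLOR_RGB2HSV)
for u,v in((345,250),(243,272),(400,400)): print(u,v,hsv[v,u],z["d"][v,u],P[v,u].round(3))
z=np.load("side0.npz");im=z["im"];cv2.imwrite("pics/crop1.png",cv2.resize(im[150:340,180:420,::-1],None,fx=3.2,fy=3.1,interpolation=cv2.INTER_CUBIC))
```

```text
262 262 [ 12 176 236] 1.1921849 [0.528 0.168 0.14 ]
316 208 [ 21 158 131] 1.4370791 [ 0.616 -0.1    0.03 ]
380 400 [ 12 143 162] 1.1473272 [ 0.17   0.178 -0.001]
240 330 [ 12 144 168] 1.2454265 [0.504 0.271 0.001]
290 235 [ 12 175 134] 1.239543 [0.537 0.072 0.14 ]
345 250 [ 20 255 255] 1.2478507 [0.529 0.139 0.139]
243 272 [ 22 235 167] 1.3654748 [ 0.618 -0.08   0.033]
400 400 [ 13 185 219] 1.0872152 [ 0.679  0.386 -0.001]
```

View pics/crop1.png

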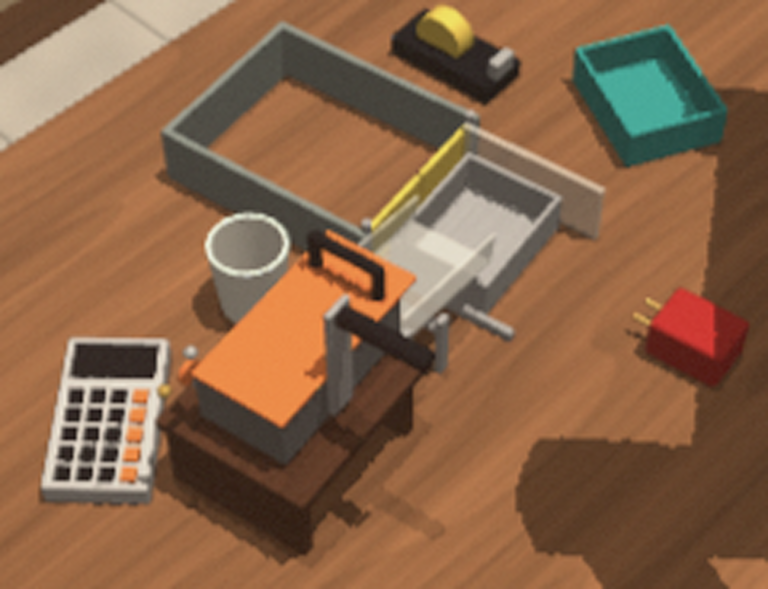

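The crop confirms the steel tray in the lane between the guard and the rail, with the chute over it. The black bar is at about (385,335) in the crop, towards the robot, and the D handle is at (345,262).

Run:
```python
from h import *
def rect(P,name):
    r=cv2.minAreaRect((P[:,:2]*1000).astype(np.float32)); print(name,len(P),np.round(r[0],1),np.round(r[1],1),round(r[2],1),'z',np.percentile(P[:,2],[5,50,95]).round(3)); return r
Q={}
for n in("side","scene"):
    z=np.load(n+"0.npz");im,d=z["im"],z["d"];P=pts(n,d);Q[n]=P;hsv=cv2.cvtColor(im,cv2.COLOR_RGB2HSV)
    H,S,V=hsv[...,0],hsv[...,1],hsv[...,2]; near=(d>0)&(np.hypot(P[...,0]-.55,P[...,1]-.05)<.25)
    m=near&(H>5)&(H<25)&(S>140)&(abs(P[...,2]-.14)<.006)
    k,l,st,c=cv2.connectedComponentsWithStats(m.astype(np.uint8)); i=1+st[1:,4].argmax();rect(P[l==i],n+" lid")
    m=near&(H>18)&(H<32)&(S>110)&(P[...,2]>.01)&(P[...,2]<.06)
    k,l,st,c=cv2.connectedComponentsWithStats(m.astype(np.uint8))
    i=1+st[1:,4].argmax();p=P[l==i];rect(p,n+" yel")
    v=cv2.fitLine((p[:,:2]).astype(np.float32),cv2.DIST_HUBER,0,.01,.01).ravel();print(' line dir',np.degrees(np.arctan2(v[1],v[0])))
    # bar: dark & z .19-.21
    m=near&(V<70)&(P[...,2]>.185)&(P[...,2]<.215);p=P[m]
    if len(p)>20: print('bar',len(p),p.mean(0).round(4)); rect(p,'bar')
    m=near&(V<90)&(P[...,2]>.16)&(P[...,2]<.18);p=P[m]
    if len(p)>20: print('handle',len(p),p.mean(0).round(4)); rect(p,'handle')
```

```text
side lid 1672 [522.9 137.4] [ 82.4 167.5] 8.7 z [0.138 0.141 0.144]
side yel 219 [616.5 -84. ] [ 25.1 146.9] 18.5 z [0.026 0.05  0.059]
 line dir -80.494316
bar 236 [0.4398 0.1387 0.2058]
bar 236 [443.4 137.4] [70.7 16.6] 8.3 z [0.198 0.207 0.21 ]
handle 133 [0.5202 0.099  0.1723]
handle 133 [507.6 103.4] [ 45.3 107.8] 54.5 z [0.162 0.173 0.178]
scene lid 1630 [526.8 138.3] [ 88.5 168.5] 8.7 z [0.137 0.139 0.142]
scene yel 800 [617.8 -79. ] [137.4  61.8] 74.6 z [0.013 0.037 0.056]
 line dir -80.78819
handle 47 [0.5326 0.0905 0.1701]
handle 47 [533.9  91.5] [61.8  7.5] 11.6 z [0.162 0.172 0.174]
```

Emit:
{"fn": "drive_tool", "kwargs": {"deltas": [{"rz":0.071,"dz":-0.26},{"rz":0.071,"dz":-0.26},{"dx":-0.134,"dy":0.223},{"dx":-0.134,"dy":0.223},{"dx":-0.134,"dy":0.223},{"dx":-0.134,"dy":0.223},{"dx":-0.134,"dy":0.223},{"dx":-0.134,"dy":0.223},{"dx":-0.134,"dy":0.223},{"dx":-0.134,"dy":0.223}]}}

```text
invalid input
```

Emit:
{"fn": "drive_tool", "kwargs": {"deltas": [{"dx":-0.134,"dy":0.223},{"dx":-0.134,"dy":0.223},{"dx":-0.134,"dy":0.223},{"dx":-0.134,"dy":0.223},{"dx":-0.134,"dy":0.223},{"dx":-0.134,"dy":0.223},{"dx":-0.134,"dy":0.223},{"dx":-0.134,"dy":0.223},{"dx":-0.134,"dy":0.223},{"dx":-0.134,"dy":0.223}]}}

```text
invalid input
```

```bash
cat >> h.py <<'E'
F=np.array([.541,.036,0]);YAW=9.0
def RF(): return Rn.from_euler('z',YAW,degrees=True).as_matrix()
def st():
    s=env.sense();T=Rn.from_rotvec(s["tcp_rot"]).as_matrix();Tf=RF().T@T
    D=np.array([[-1,0,0],[0,1,0],[0,0,-1.]])
    print('t',round(s["t"],2),'fix mm',((s["tcp_pos"]-F)@RF()*1000).round(1),'rotvec in nominal tool deg',np.degrees(Rn.from_matrix(D.T@Tf).as_rotvec()).round(1),'W',(s["wrist_force"]@RF()).round(1),'w',round(s["gripper_width"]*1000,1),'g',round(s["grip_force"],1),'q',np.round(s["q"],2))
    return s
def wpts(s,d):
    c=env.get_calibration("wrist");K=np.array(c["K"]);M=np.array(c["mount"])
    v,u=np.mgrid[:480,:640];a=(u-K[0,2])/K[0,0];b=(v-K[1,2])/K[1,1];r=np.hypot(a,b)+1e-9
    k=np.tan(np.clip(r,0,1.45))/r
    P=np.stack([a*k*d,b*k*d,d],-1)@M[:3,:3].T+M[:3,3]
    return P@Rn.from_rotvec(s["tcp_rot"]).as_matrix().T+s["tcp_pos"]
E
python3 - <<'E'
from h import *
st(); c=env.get_calibration("wrist");print(np.round(c["K"],1).tolist(),np.round(c["mount"],3).tolist())
s,im,d=cap("wrist","pics/w1.png");P=wpts(s,d);np.savez("w1.npz",im=im,d=d,P=P)
E
```

```text
t 0.1 fix mm [-355.  -547.4  221.6] rotvec in nominal tool deg [ -0.1   0.  -17.2] W [-0.1 -0.1  0.2] w 87.1 g 0.0 q [-0.85  0.39  0.01 -0.   -1.19 -0.26]
[[371.6, 0.0, 321.3], [0.0, 371.6, 233.1], [0.0, 0.0, 1.0]] [[-0.001, -0.963, -0.268, 0.073], [1.0, -0.0, -0.001, 0.0], [0.001, -0.268, 0.963, -0.163], [0.0, 0.0, 0.0, 1.0]]
```

View pics/w1.png

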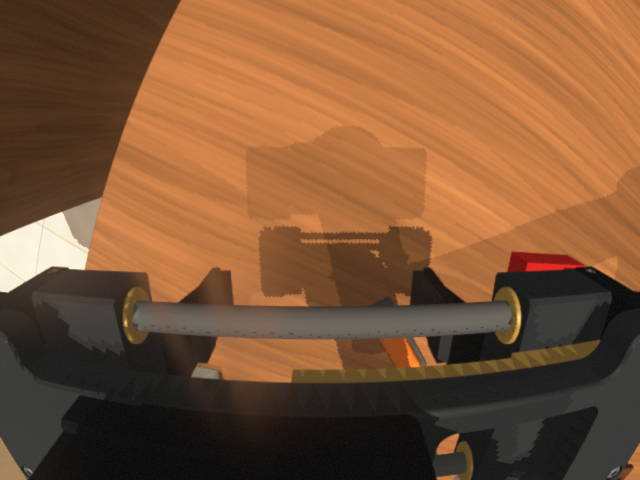

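The call was refused, so each row probably needs every key. The wrist view still shows the start place, with the stapler near (400,350) and the red tray at (545,262).

Emit:
{"fn": "drive_tool", "kwargs": {"deltas": [{"dx":0,"dy":0,"dz":-0.26,"rx":0,"ry":0,"rz":0.071,"jaw":1},{"dx":0,"dy":0,"dz":-0.26,"rx":0,"ry":0,"rz":0.071,"jaw":1},{"dx":-0.134,"dy":0.223,"dz":0,"rx":0,"ry":0,"rz":0,"jaw":1},{"dx":-0.134,"dy":0.223,"dz":0,"rx":0,"ry":0,"rz":0,"jaw":1},{"dx":-0.134,"dy":0.223,"dz":0,"rx":0,"ry":0,"rz":0,"jaw":1},{"dx":-0.134,"dy":0.223,"dz":0,"rx":0,"ry":0,"rz":0,"jaw":1},{"dx":-0.134,"dy":0.223,"dz":0,"rx":0,"ry":0,"rz":0,"jaw":1},{"dx":-0.134,"dy":0.223,"dz":0,"rx":0,"ry":0,"rz":0,"jaw":1},{"dx":-0.134,"dy":0.223,"dz":0,"rx":0,"ry":0,"rz":0,"jaw":1},{"dx":-0.134,"dy":0.223,"dz":0,"rx":0,"ry":0,"rz":0,"jaw":1}]}}

```text
t: 1.15
tcp_pos: [0.3924, -0.2692, 0.3004]
tcp_rot: [0.251, -3.131, -0.0]
wrist_force: [1.2, -0.1, 0.7]
gripper_width: 0.0872
grip_force: 0.0
```

Emit:
{"fn": "drive_tool", "kwargs": {"deltas": [{"dx":-0.134,"dy":0.223,"dz":0,"rx":0,"ry":0,"rz":0,"jaw":1},{"dx":-0.134,"dy":0.223,"dz":0,"rx":0,"ry":0,"rz":0,"jaw":1},{"dx":-0.134,"dy":0.223,"dz":0,"rx":0,"ry":0,"rz":0,"jaw":1},{"dx":-0.134,"dy":0.223,"dz":0,"rx":0,"ry":0,"rz":0,"jaw":1},{"dx":-0.134,"dy":0.223,"dz":0,"rx":0,"ry":0,"rz":0,"jaw":1},{"dx":-0.134,"dy":0.223,"dz":0,"rx":0,"ry":0,"rz":0,"jaw":1},{"dx":-0.134,"dy":0.223,"dz":0,"rx":0,"ry":0,"rz":0,"jaw":1},{"dx":-0.134,"dy":0.223,"dz":0,"rx":0,"ry":0,"rz":0,"jaw":1},{"dx":-0.134,"dy":0.223,"dz":0,"rx":0,"ry":0,"rz":0,"jaw":1},{"dx":-0.134,"dy":0.223,"dz":0,"rx":0,"ry":0,"rz":0,"jaw":1}]}}

```text
t: 2.15
tcp_pos: [0.5374, 0.0931, 0.3004]
tcp_rot: [0.252, -3.131, 0.0]
wrist_force: [0.6, -0.7, 0.1]
gripper_width: 0.087
grip_force: 0.0
```

Run:
```python
from h import *
st()
s,im,d=cap("wrist","pics/w2.png");P=wpts(s,d);np.savez("w2.npz",im=im,d=d,P=P)
V=im.max(2)
Pf=(P-F)@RF()*1000
hsv=cv2.cvtColor(im,cv2.COLOR_RGB2HSV);H,S=hsv[...,0],hsv[...,1]
near=(d>0)&(abs(Pf[...,0])<140)&(abs(Pf[...,1])<230)
m=near&(V<80)&(abs(Pf[...,2]-173)<8)&(abs(Pf[...,0])<45)
print('handle',m.sum(),Pf[m].mean(0).round(1))
m=near&(H>3)&(H<25)&(S>140)&(abs(Pf[...,2]-140)<6);p=Pf[m];r=cv2.minAreaRect(p[:,:2].astype(np.float32));print('lid',m.sum(),r,np.percentile(p,[1,99],axis=0).round(1).tolist())
m=near&(V<80)&(abs(Pf[...,2]-204)<9)&(Pf[...,0]<-40);p=Pf[m]
if len(p)>10:print('bar',m.sum(),p.mean(0).round(1),cv2.minAreaRect(p[:,:2].astype(np.float32)))
m=near&(H>18)&(H<32)&(S>110)&(Pf[...,2]>45)&(Pf[...,2]<62);p=Pf[m]
if len(p)>10:print('leaf',len(p),np.percentile(p,[2,50,98],axis=0).round(1).tolist(),np.polyfit(p[:,1],p[:,0],1))
```

```text
t 2.15 fix mm [  5.3  57.  300.4] rotvec in nominal tool deg [-0.   0.  -0.2] W [ 0.5 -0.8  0.1] w 87.0 g 0.0 q [ 0.47  0.2  -0.05 -0.   -1.31 -1.88]
handle 2 [ 27.5  52.9 173.6]
lid 13235 ((2.4859237670898438, 111.51960754394531), (182.8366241455078, 87.61031341552734), 89.40213012695312) [[-39.7, 21.8, 138.8], [37.9, 177.4, 142.3]]
bar 1911 [-78.7 113.1 206.6] ((-80.01692199707031, 113.93421936035156), (68.22798919677734, 14.940277099609375), 0.11913403868675232)
leaf 628 [[53.5, -186.1, 46.8], [55.1, -115.7, 56.2], [58.9, -58.5, 58.1]] [-5.94849969e-03  5.49405604e+01]
```

View pics/w2.png

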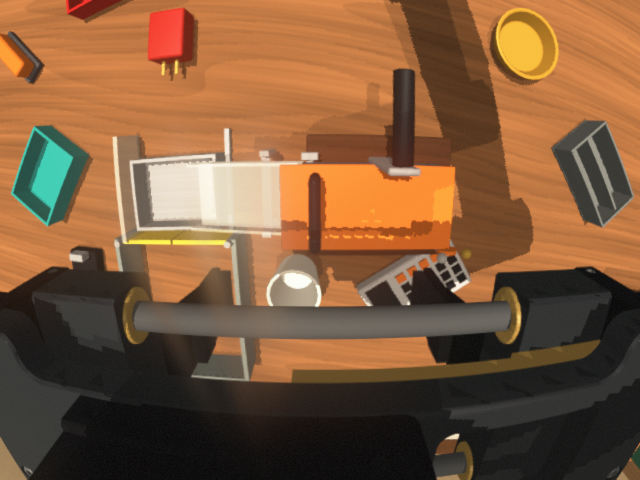

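The wrist view shows the handle at (315,210), the bar at (402,115), and the chute and tray on the left with the leaves at (175,242). The fixture estimate holds but shifts about 3.5 mm in -y. I go down on the handle and grip.

Emit:
{"fn": "drive_tool", "kwargs": {"deltas": [{"dx":0,"dy":-0.03,"dz":0.2,"rx":0,"ry":0,"rz":0,"jaw":0.2},{"dx":0,"dy":0,"dz":0.2,"rx":0,"ry":0,"rz":0,"jaw":0.2},{"dx":0,"dy":0,"dz":0.2,"rx":0,"ry":0,"rz":0,"jaw":0.2},{"dx":0,"dy":0,"dz":0.2,"rx":0,"ry":0,"rz":0,"jaw":0.2},{"dx":0,"dy":0,"dz":0.187,"rx":0,"ry":0,"rz":0,"jaw":0.2},{"dx":0,"dy":0,"dz":0,"rx":0,"ry":0,"rz":0,"jaw":-1},{"dx":0,"dy":0,"dz":0,"rx":0,"ry":0,"rz":0,"jaw":-1},{"dx":0,"dy":0,"dz":0,"rx":0,"ry":0,"rz":0,"jaw":-1},{"dx":0,"dy":0,"dz":0,"rx":0,"ry":0,"rz":0,"jaw":-1},{"dx":0,"dy":0,"dz":0,"rx":0,"ry":0,"rz":0,"jaw":-1}], "force": 12}}

```text
t: 3.2
tcp_pos: [0.5385, 0.0873, 0.1538]
tcp_rot: [-0.252, 3.129, 0.001]
wrist_force: [0.8, 0.4, -0.3]
gripper_width: 0.0204
grip_force: 0.0
```

```bash
sed -i 's/^F=.*/F=np.array([.5415,.0325,0]);YAW=9.0/' h.py
cat > arc.py <<'E'
from h import *
# handle at lid angle th rel. hinge: 125*(-cos,sin)+34*(sin,cos); tilt a of tool (body towards +y)
def g(th): return np.array([181-125*np.cos(th)+34*np.sin(th),136+125*np.sin(th)+34*np.cos(th)])
def tcp(th,a): return g(th)+19*np.array([-np.sin(a),-np.cos(a)])
def al(th): return np.clip((th-.6)/1.8*50,0,50)
s=st(); ths=np.linspace(0,2.5,31); off=None
D=np.array([[-1,0,0],[0,1,0],[0,0,-1.]])
for i in range(30):
    a0,a1=np.radians(al(ths[i])),np.radians(al(ths[i+1]))
    dp=tcp(ths[i+1],a1)-tcp(ths[i],a0)
    # tool y=(cos a,-sin a), tool z=(-sin a,-cos a) in (y,z)
    dy=dp@[np.cos(a0),-np.sin(a0)];dz=dp@[-np.sin(a0),-np.cos(a0)]
    print(i+1,round(ths[i+1],2),'dy %.3f dz %.3f rx %.3f'%(dy/150,dz/150,np.degrees(a1-a0)/120),tcp(ths[i+1],a1).round(0),round(np.degrees(a1)))
E
python3 arc.py
```

```text
t 3.2 fix mm [  5.7  54.6 153.8] rotvec in nominal tool deg [-0.  -0.1 -0.2] W [ 0.9  0.2 -0.3] w 20.4 g 0.0 q [ 0.46  0.31 -0.29  0.   -0.97 -1.87]
1 0.08 dy 0.022 dz -0.069 rx 0.000 [ 59. 161.] 0
2 0.17 dy 0.027 dz -0.067 rx 0.000 [ 63. 171.] 0
3 0.25 dy 0.033 dz -0.064 rx 0.000 [ 68. 181.] 0
4 0.33 dy 0.038 dz -0.061 rx 0.000 [ 74. 190.] 0
5 0.42 dy 0.043 dz -0.058 rx 0.000 [ 80. 199.] 0
6 0.5 dy 0.048 dz -0.054 rx 0.000 [ 88. 207.] 0
7 0.58 dy 0.052 dz -0.050 rx 0.000 [ 95. 214.] 0
8 0.67 dy 0.052 dz -0.045 rx 0.015 [103. 221.] 2
9 0.75 dy 0.053 dz -0.042 rx 0.019 [111. 227.] 4
10 0.83 dy 0.055 dz -0.040 rx 0.019 [120. 233.] 6
11 0.92 dy 0.056 dz -0.037 rx 0.019 [129. 237.] 9
12 1.0 dy 0.058 dz -0.035 rx 0.019 [138. 241.] 11
13 1.08 dy 0.059 dz -0.032 rx 0.019 [148. 244.] 13
14 1.17 dy 0.061 dz -0.029 rx 0.019 [158. 246.] 16
15 1.25 dy 0.062 dz -0.026 rx 0.019 [168. 247.] 18
16 1.33 dy 0.063 dz -0.023 rx 0.019 [178. 248.] 20
17 1.42 dy 0.064 dz -0.020 rx 0.019 [188. 247.] 23
18 1.5 dy 0.065 dz -0.017 rx 0.019 [198. 246.] 25
19 1.58 dy 0.065 dz -0.014 rx 0.019 [208. 244.] 27
20 1.67 dy 0.066 dz -0.011 rx 0.019 [217. 241.] 30
21 1.75 dy 0.066 dz -0.008 rx 0.019 [227. 237.] 32
22 1.83 dy 0.067 dz -0.005 rx 0.019 [236. 232.] 34
23 1.92 dy 0.067 dz -0.002 rx 0.019 [244. 227.] 37
24 2.0 dy 0.067 dz 0.001 rx 0.019 [252. 221.] 39
25 2.08 dy 0.067 dz 0.004 rx 0.019 [259. 214.] 41
26 2.17 dy 0.066 dz 0.007 rx 0.019 [266. 207.] 44
27 2.25 dy 0.066 dz 0.010 rx 0.019 [272. 199.] 46
28 2.33 dy 0.066 dz 0.013 rx 0.019 [278. 190.] 48
29 2.42 dy 0.066 dz 0.016 rx 0.015 [283. 181.] 50
30 2.5 dy 0.069 dz 0.020 rx 0.000 [287. 171.] 50
```

Emit:
{"fn": "drive_tool", "kwargs": {"deltas": [{"dx":0,"dy":0,"dz":0,"rx":0,"ry":0,"rz":0,"jaw":-1},{"dx":0,"dy":0,"dz":0,"rx":0,"ry":0,"rz":0,"jaw":-1},{"dx":0,"dy":0,"dz":0,"rx":0,"ry":0,"rz":0,"jaw":-1},{"dx":0,"dy":0.022,"dz":-0.069,"rx":0,"ry":0,"rz":0,"jaw":-1},{"dx":0,"dy":0.027,"dz":-0.067,"rx":0,"ry":0,"rz":0,"jaw":-1},{"dx":0,"dy":0.033,"dz":-0.064,"rx":0,"ry":0,"rz":0,"jaw":-1},{"dx":0,"dy":0.038,"dz":-0.061,"rx":0,"ry":0,"rz":0,"jaw":-1},{"dx":0,"dy":0.043,"dz":-0.058,"rx":0,"ry":0,"rz":0,"jaw":-1}]}}

```text
t: 4.0
tcp_pos: [0.5342, 0.111, 0.2019]
tcp_rot: [-0.252, 3.131, -0.002]
wrist_force: [1.9, -3.8, 1.6]
gripper_width: 0.0095
grip_force: 12.0
```

Emit:
{"fn": "drive_tool", "kwargs": {"deltas": [{"dx":0,"dy":0.048,"dz":-0.054,"rx":0,"ry":0,"rz":0,"jaw":-1},{"dx":0,"dy":0.052,"dz":-0.05,"rx":0,"ry":0,"rz":0,"jaw":-1},{"dx":0,"dy":0.052,"dz":-0.045,"rx":0.015,"ry":0,"rz":0,"jaw":-1},{"dx":0,"dy":0.053,"dz":-0.042,"rx":0.019,"ry":0,"rz":0,"jaw":-1},{"dx":0,"dy":0.055,"dz":-0.04,"rx":0.019,"ry":0,"rz":0,"jaw":-1},{"dx":0,"dy":0.056,"dz":-0.037,"rx":0.019,"ry":0,"rz":0,"jaw":-1},{"dx":0,"dy":0.058,"dz":-0.035,"rx":0.019,"ry":0,"rz":0,"jaw":-1},{"dx":0,"dy":0.059,"dz":-0.032,"rx":0.019,"ry":0,"rz":0,"jaw":-1}]}}

```text
t: 4.8
tcp_pos: [0.5232, 0.1783, 0.2479]
tcp_rot: [-0.248, 3.09, -0.361]
wrist_force: [1.1, -2.6, 3.3]
gripper_width: 0.0092
grip_force: 12.0
```

```bash
python3 -c "
from h import *
st()"
```

```text
t 4.8 fix mm [  4.8 146.9 247.9] rotvec in nominal tool deg [13.3 -0.1 -0.2] W [ 0.7 -2.7  3.3] w 9.2 g 12.0 q [ 0.73  0.28 -0.18  0.21 -1.24 -2.22]
```

Emit:
{"fn": "drive_tool", "kwargs": {"deltas": [{"dx":0,"dy":0.061,"dz":-0.029,"rx":0.019,"ry":0,"rz":0,"jaw":-1},{"dx":0,"dy":0.062,"dz":-0.026,"rx":0.019,"ry":0,"rz":0,"jaw":-1},{"dx":0,"dy":0.063,"dz":-0.023,"rx":0.019,"ry":0,"rz":0,"jaw":-1},{"dx":0,"dy":0.064,"dz":-0.02,"rx":0.019,"ry":0,"rz":0,"jaw":-1},{"dx":0,"dy":0.065,"dz":-0.017,"rx":0.019,"ry":0,"rz":0,"jaw":-1},{"dx":0,"dy":0.065,"dz":-0.014,"rx":0.019,"ry":0,"rz":0,"jaw":-1},{"dx":0,"dy":0.066,"dz":-0.011,"rx":0.019,"ry":0,"rz":0,"jaw":-1}]}}

```text
t: 5.5
tcp_pos: [0.5119, 0.2475, 0.2435]
tcp_rot: [-0.24, 2.991, -0.78]
wrist_force: [0.5, -1.5, 1.2]
gripper_width: 0.0096
grip_force: 12.0
```

```bash
python3 -c "
from h import *
st()"
```

```text
t 5.5 fix mm [  4.4 217.  243.5] rotvec in nominal tool deg [29.2 -0.1 -0.2] W [ 0.2 -1.6  1.2] w 9.6 g 12.0 q [ 0.92  0.4  -0.15  0.37 -1.4  -2.46]
```

Emit:
{"fn": "drive_tool", "kwargs": {"deltas": [{"dx":0,"dy":0.066,"dz":-0.008,"rx":0.019,"ry":0,"rz":0,"jaw":-1},{"dx":0,"dy":0.067,"dz":-0.005,"rx":0.019,"ry":0,"rz":0,"jaw":-1},{"dx":0,"dy":0.067,"dz":-0.002,"rx":0.019,"ry":0,"rz":0,"jaw":-1},{"dx":0,"dy":0.067,"dz":0.001,"rx":0.019,"ry":0,"rz":0,"jaw":-1},{"dx":0,"dy":0.067,"dz":0.004,"rx":0.019,"ry":0,"rz":0,"jaw":-1},{"dx":0,"dy":0.066,"dz":0.007,"rx":0.019,"ry":0,"rz":0,"jaw":-1},{"dx":0,"dy":0.066,"dz":0.01,"rx":0.019,"ry":0,"rz":0,"jaw":-1},{"dx":0,"dy":0.066,"dz":0.013,"rx":0.019,"ry":0,"rz":0,"jaw":-1},{"dx":0,"dy":0.066,"dz":0.016,"rx":0.015,"ry":0,"rz":0,"jaw":-1},{"dx":0,"dy":0.069,"dz":0.02,"rx":0,"ry":0,"rz":0,"jaw":-1}]}}

```text
t: 6.5
tcp_pos: [0.5006, 0.3161, 0.1716]
tcp_rot: [-0.226, 2.788, -1.282]
wrist_force: [0.5, -0.2, 0.1]
gripper_width: 0.0092
grip_force: 12.0
```

```bash
python3 -c "
from h import *
st()"
```

```text
t 6.5 fix mm [  4.  286.5 171.6] rotvec in nominal tool deg [49.4  0.  -0.2] W [ 0.5 -0.2  0.1] w 9.2 g 12.0 q [ 1.06  0.66 -0.1   0.49 -1.55 -2.68]
```

Emit:
{"fn": "drive_tool", "kwargs": {"deltas": [{"dx":0,"dy":0.064,"dz":0.027,"rx":0,"ry":0,"rz":0,"jaw":-1},{"dx":0,"dy":0.064,"dz":0.027,"rx":0,"ry":0,"rz":0,"jaw":-1},{"dx":0,"dy":0,"dz":0,"rx":0,"ry":0,"rz":0,"jaw":-0.45},{"dx":0,"dy":0,"dz":0,"rx":0,"ry":0,"rz":0,"jaw":-0.45},{"dx":0,"dy":0,"dz":0,"rx":0,"ry":0,"rz":0,"jaw":-0.45},{"dx":0,"dy":0,"dz":0,"rx":0,"ry":0,"rz":0,"jaw":-0.45},{"dx":0,"dy":0,"dz":-0.1,"rx":0,"ry":0,"rz":0,"jaw":-0.45},{"dx":0,"dy":0,"dz":-0.2,"rx":0,"ry":0,"rz":0,"jaw":-0.45},{"dx":0,"dy":0,"dz":-0.25,"rx":0,"ry":0,"rz":0,"jaw":-0.45},{"dx":0,"dy":0,"dz":-0.25,"rx":0,"ry":0,"rz":0,"jaw":-0.45}]}}

```text
t: 7.5
tcp_pos: [0.4853, 0.4122, 0.2342]
tcp_rot: [-0.223, 2.789, -1.276]
wrist_force: [0.7, 0.8, 0.2]
gripper_width: 0.0235
grip_force: 0.0
```

Run:
```python
from h import *
st()
s,im,d=cap("scene");s,i2,d2=cap("side")
cv2.imwrite("pics/lid.png",np.hstack([im[130:430,180:480],i2[130:430,180:480]])[:,:,::-1])
```

```text
t 7.5 fix mm [  3.9 383.8 234.2] rotvec in nominal tool deg [49.2 -0.1 -0.1] W [0.8 0.7 0.2] w 23.5 g 0.0 q [ 1.15  0.71  0.19  0.44 -1.79 -2.63]
```

View pics/lid.png

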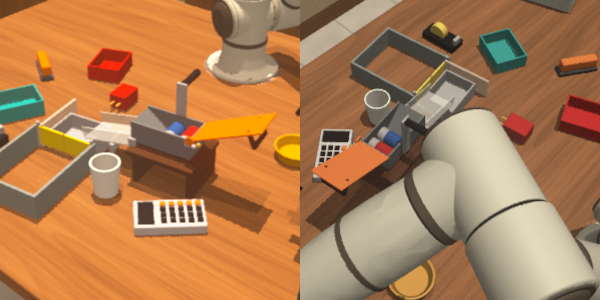

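The left half shows the lid held fully back at about (235,130) and both cells in the box at (175,130) and (193,133). Next I untilt and go over the bar.

Emit:
{"fn": "drive_tool", "kwargs": {"deltas": [{"dx":0,"dy":0,"dz":0,"rx":-0.068,"ry":0,"rz":0,"jaw":0},{"dx":0,"dy":0,"dz":0,"rx":-0.068,"ry":0,"rz":0,"jaw":0},{"dx":0,"dy":0,"dz":0,"rx":-0.068,"ry":0,"rz":0,"jaw":0},{"dx":0,"dy":0,"dz":0,"rx":-0.068,"ry":0,"rz":0,"jaw":0},{"dx":0,"dy":0,"dz":0,"rx":-0.068,"ry":0,"rz":0,"jaw":0},{"dx":0,"dy":0,"dz":0,"rx":-0.068,"ry":0,"rz":0,"jaw":0},{"dx":0.1,"dy":-0.1,"dz":-0.19,"rx":0,"ry":0,"rz":0,"jaw":0},{"dx":0.1,"dy":-0.2,"dz":-0.18,"rx":0,"ry":0,"rz":0,"jaw":0},{"dx":0.1,"dy":-0.25,"dz":0,"rx":0,"ry":0,"rz":0,"jaw":0},{"dx":0.1,"dy":-0.25,"dz":0,"rx":0,"ry":0,"rz":0,"jaw":0}]}}

```text
t: 8.6
tcp_pos: [0.4446, 0.282, 0.2893]
tcp_rot: [-0.251, 3.13, -0.004]
wrist_force: [1.0, 0.7, 0.3]
gripper_width: 0.0433
grip_force: 0.0
```

Emit:
{"fn": "drive_tool", "kwargs": {"deltas": [{"dx":0.1,"dy":-0.24,"dz":0,"rx":0,"ry":0,"rz":0,"jaw":0},{"dx":0.1,"dy":-0.24,"dz":0,"rx":0,"ry":0,"rz":0,"jaw":0},{"dx":0.06,"dy":-0.24,"dz":0,"rx":0,"ry":0,"rz":0,"jaw":0},{"dx":0,"dy":-0.24,"dz":0,"rx":0,"ry":0,"rz":0,"jaw":0},{"dx":0,"dy":0,"dz":0,"rx":0,"ry":0,"rz":0,"jaw":0}]}}

```text
t: 9.1
tcp_pos: [0.4288, 0.1318, 0.2894]
tcp_rot: [-0.244, 3.132, -0.007]
wrist_force: [0.2, 0.5, -0.2]
gripper_width: 0.0437
grip_force: 0.0
```

Run:
```python
from h import *
st()
s,im,d=cap("wrist");P=wpts(s,d);Pf=(P-F)@RF()*1000;V=im.max(2)
m=(d>0)&(V<90)&(abs(Pf[...,2]-203)<10)&(Pf[...,0]<-40)&(abs(Pf[...,0]+80)<60)&(abs(Pf[...,1]-120)<50);p=Pf[m]
if len(p)>10: print(len(p),p.mean(0).round(1),np.percentile(p,[2,98],axis=0).round(1).tolist())
```

```text
t 9.1 fix mm [-95.8 115.7 289.4] rotvec in nominal tool deg [ 0.2 -0.   0.1] W [ 0.3  0.4 -0.2] w 43.7 g 0.0 q [ 0.67  0.03 -0.28  0.   -1.26 -2.08]
2096 [-82.7 118.1 206.6] [[-114.5, 110.5, 200.7], [-47.5, 126.0, 209.3]]
```

Emit:
{"fn": "drive_tool", "kwargs": {"deltas": [{"dx":0,"dy":0.016,"dz":0.19,"rx":0,"ry":0,"rz":0,"jaw":0},{"dx":0,"dy":0,"dz":0.19,"rx":0,"ry":0,"rz":0,"jaw":0},{"dx":0,"dy":0,"dz":0.19,"rx":0,"ry":0,"rz":0,"jaw":0},{"dx":0,"dy":0,"dz":0.18,"rx":0,"ry":0,"rz":0,"jaw":0},{"dx":0,"dy":0,"dz":0,"rx":0,"ry":0,"rz":0,"jaw":-0.45},{"dx":0,"dy":0,"dz":0,"rx":0,"ry":0,"rz":0,"jaw":-0.45},{"dx":0,"dy":0,"dz":0,"rx":0,"ry":0,"rz":0,"jaw":-0.45},{"dx":0,"dy":0,"dz":0,"rx":0,"ry":0,"rz":0,"jaw":-0.45}]}}

```text
t: 9.95
tcp_pos: [0.4303, 0.1382, 0.178]
tcp_rot: [-0.252, 3.128, -0.004]
wrist_force: [0.9, 0.4, 0.2]
gripper_width: 0.0253
grip_force: 0.0
```

Emit:
{"fn": "drive_tool", "kwargs": {"deltas": [{"dx":0,"dy":-0.04,"dz":0,"rx":0,"ry":0,"rz":0,"jaw":-0.45},{"dx":0,"dy":-0.04,"dz":0,"rx":0,"ry":0,"rz":0,"jaw":-0.45},{"dx":0,"dy":-0.05,"dz":0,"rx":0,"ry":0,"rz":0,"jaw":-0.45},{"dx":0,"dy":-0.05,"dz":0,"rx":0,"ry":0,"rz":0,"jaw":-0.45},{"dx":0,"dy":-0.05,"dz":0,"rx":0,"ry":0,"rz":0,"jaw":-0.45},{"dx":0,"dy":-0.05,"dz":0,"rx":0,"ry":0,"rz":0,"jaw":-0.45},{"dx":0,"dy":-0.05,"dz":0,"rx":0,"ry":0,"rz":0,"jaw":-0.45},{"dx":0,"dy":-0.05,"dz":0,"rx":0,"ry":0,"rz":0,"jaw":-0.45}]}}

```text
t: 10.75
tcp_pos: [0.4412, 0.0831, 0.1792]
tcp_rot: [-0.252, 3.123, 0.001]
wrist_force: [-0.9, 6.0, 4.8]
gripper_width: 0.024
grip_force: 3.0
```

```bash
python3 -c "
from h import *
st()"
```

```text
t 10.75 fix mm [-91.2  65.7 179.2] rotvec in nominal tool deg [ 0.  -0.5 -0.2] W [0.1 6.1 4.8] w 24.0 g 3.0 q [ 0.55  0.12 -0.48  0.   -0.97 -1.96]
```

Emit:
{"fn": "drive_tool", "kwargs": {"deltas": [{"dx":0.01,"dy":-0.05,"dz":0,"rx":0,"ry":0,"rz":0,"jaw":-0.45},{"dx":0.01,"dy":-0.05,"dz":0,"rx":0,"ry":0,"rz":0,"jaw":-0.45},{"dx":0,"dy":-0.05,"dz":0,"rx":0,"ry":0,"rz":0,"jaw":-0.45},{"dx":0,"dy":-0.05,"dz":0,"rx":0,"ry":0,"rz":0,"jaw":-0.45},{"dx":0,"dy":-0.05,"dz":0,"rx":0,"ry":0,"rz":0,"jaw":-0.45},{"dx":0,"dy":-0.05,"dz":0,"rx":0,"ry":0,"rz":0,"jaw":-0.45},{"dx":0,"dy":-0.05,"dz":0,"rx":0,"ry":0,"rz":0,"jaw":-0.45},{"dx":0,"dy":-0.05,"dz":0,"rx":0,"ry":0,"rz":0,"jaw":-0.45},{"dx":0,"dy":-0.05,"dz":0,"rx":0,"ry":0,"rz":0,"jaw":-0.45},{"dx":0,"dy":-0.05,"dz":0,"rx":0,"ry":0,"rz":0,"jaw":-0.45}]}}

```text
t: 11.75
tcp_pos: [0.4465, 0.0056, 0.1765]
tcp_rot: [0.251, -3.129, 0.008]
wrist_force: [-0.2, 3.3, -1.4]
gripper_width: 0.0237
grip_force: 1.5
```

Emit:
{"fn": "drive_tool", "kwargs": {"deltas": [{"dx":0,"dy":-0.02,"dz":0,"rx":0,"ry":0,"rz":0,"jaw":-0.45},{"dx":0,"dy":0,"dz":0,"rx":0,"ry":0,"rz":0,"jaw":-0.45},{"dx":0,"dy":0,"dz":0,"rx":0,"ry":0,"rz":0,"jaw":-0.45},{"dx":0,"dy":0,"dz":0,"rx":0,"ry":0,"rz":0,"jaw":-0.45},{"dx":0,"dy":0,"dz":0,"rx":0,"ry":0,"rz":0,"jaw":-0.45},{"dx":0,"dy":0,"dz":0,"rx":0,"ry":0,"rz":0,"jaw":-0.45},{"dx":0,"dy":0,"dz":0,"rx":0,"ry":0,"rz":0,"jaw":-0.45},{"dx":0,"dy":0,"dz":0,"rx":0,"ry":0,"rz":0,"jaw":-0.45},{"dx":0,"dy":0,"dz":0,"rx":0,"ry":0,"rz":0,"jaw":-0.45},{"dx":0,"dy":0,"dz":0,"rx":0,"ry":0,"rz":0,"jaw":-0.45}]}}

```text
t: 12.75
tcp_pos: [0.4482, 0.0038, 0.1773]
tcp_rot: [-0.252, 3.131, -0.007]
wrist_force: [-2.1, 1.7, 0.6]
gripper_width: 0.0241
grip_force: 1.0
```

Run:
```python
from h import *
st()
s,im,d=cap("scene");s,i2,d2=cap("side")
cv2.imwrite("pics/tip.png",np.hstack([im[130:430,150:450],i2[130:430,180:480]])[:,:,::-1])
```

```text
t 12.75 fix mm [-96.6 -13.8 177.3] rotvec in nominal tool deg [ 0.2 -0.  -0.2] W [-1.8  2.   0.6] w 24.1 g 1.0 q [ 0.38  0.12 -0.48  0.01 -0.97 -1.79]
```

View pics/tip.png

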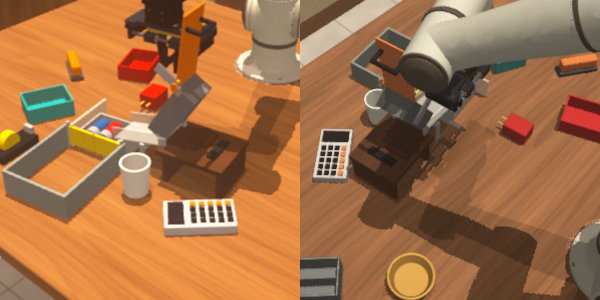

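Both cells show at about (100,127) in the left half, in the tray, with the box empty and tipped. I bring the box back level.

Emit:
{"fn": "drive_tool", "kwargs": {"deltas": [{"dx":0,"dy":0.05,"dz":0,"rx":0,"ry":0,"rz":0,"jaw":-0.45},{"dx":0,"dy":0.05,"dz":0,"rx":0,"ry":0,"rz":0,"jaw":-0.45},{"dx":0,"dy":0.05,"dz":0,"rx":0,"ry":0,"rz":0,"jaw":-0.45},{"dx":0,"dy":0.05,"dz":0,"rx":0,"ry":0,"rz":0,"jaw":-0.45},{"dx":0,"dy":0.05,"dz":0,"rx":0,"ry":0,"rz":0,"jaw":-0.45},{"dx":0,"dy":0.05,"dz":0,"rx":0,"ry":0,"rz":0,"jaw":-0.45},{"dx":0,"dy":0.05,"dz":0,"rx":0,"ry":0,"rz":0,"jaw":-0.45},{"dx":0,"dy":0.05,"dz":0,"rx":0,"ry":0,"rz":0,"jaw":-0.45},{"dx":0,"dy":0.05,"dz":0,"rx":0,"ry":0,"rz":0,"jaw":-0.45},{"dx":0,"dy":0.05,"dz":0,"rx":0,"ry":0,"rz":0,"jaw":-0.45}]}}

```text
t: 13.85
tcp_pos: [0.4355, 0.0783, 0.1762]
tcp_rot: [0.251, -3.13, 0.007]
wrist_force: [-0.1, 2.2, -1.6]
gripper_width: 0.0237
grip_force: 1.5
```

Emit:
{"fn": "drive_tool", "kwargs": {"deltas": [{"dx":0,"dy":0.05,"dz":0,"rx":0,"ry":0,"rz":0,"jaw":-0.45},{"dx":0,"dy":0.05,"dz":0,"rx":0,"ry":0,"rz":0,"jaw":-0.45},{"dx":0,"dy":0.05,"dz":0,"rx":0,"ry":0,"rz":0,"jaw":-0.45},{"dx":0,"dy":0.05,"dz":0,"rx":0,"ry":0,"rz":0,"jaw":-0.45},{"dx":0,"dy":0.05,"dz":0,"rx":0,"ry":0,"rz":0,"jaw":-0.45},{"dx":0,"dy":0.05,"dz":0,"rx":0,"ry":0,"rz":0,"jaw":-0.45},{"dx":0,"dy":0.04,"dz":0,"rx":0,"ry":0,"rz":0,"jaw":-0.45},{"dx":0,"dy":0.04,"dz":0,"rx":0,"ry":0,"rz":0,"jaw":-0.45}]}}

```text
t: 14.65
tcp_pos: [0.427, 0.1341, 0.1768]
tcp_rot: [-0.252, 3.131, -0.009]
wrist_force: [1.1, -0.5, -0.8]
gripper_width: 0.0239
grip_force: 0.0
```

```bash
python3 -c "
from h import *
st()"
```

```text
t 14.65 fix mm [-97.2 118.3 176.8] rotvec in nominal tool deg [ 0.3  0.  -0.2] W [ 1.  -0.7 -0.8] w 23.9 g 0.0 q [ 0.67  0.12 -0.48  0.01 -0.97 -2.09]
```

Emit:
{"fn": "drive_tool", "kwargs": {"deltas": [{"dx":0,"dy":0,"dz":0,"rx":0,"ry":0,"rz":0,"jaw":0},{"dx":0,"dy":0,"dz":0,"rx":0,"ry":0,"rz":0,"jaw":0},{"dx":0,"dy":0,"dz":-0.2,"rx":0,"ry":0,"rz":0,"jaw":0},{"dx":0,"dy":0,"dz":-0.25,"rx":0,"ry":0,"rz":0,"jaw":0},{"dx":0,"dy":0,"dz":-0.25,"rx":0,"ry":0,"rz":0,"jaw":0},{"dx":0.02,"dy":-0.2,"dz":0,"rx":0,"ry":0,"rz":0,"jaw":0.35},{"dx":0.02,"dy":-0.28,"dz":0,"rx":0,"ry":0,"rz":0,"jaw":0.35},{"dx":0.02,"dy":-0.28,"dz":0,"rx":0,"ry":0,"rz":0,"jaw":0.35},{"dx":0.02,"dy":-0.28,"dz":0,"rx":0,"ry":0,"rz":0,"jaw":0.35},{"dx":0.02,"dy":-0.28,"dz":0,"rx":0,"ry":0,"rz":0,"jaw":0.35}]}}

```text
t: 15.65
tcp_pos: [0.4434, -0.0655, 0.2829]
tcp_rot: [-0.251, 3.131, -0.007]
wrist_force: [0.7, 0.2, -0.0]
gripper_width: 0.0587
grip_force: 0.0
```

Emit:
{"fn": "drive_tool", "kwargs": {"deltas": [{"dx":0,"dy":-0.28,"dz":0,"rx":0,"ry":0,"rz":0,"jaw":0.35},{"dx":0,"dy":-0.05,"dz":0,"rx":0,"ry":0,"rz":0,"jaw":0.35},{"dx":0,"dy":0,"dz":0,"rx":0,"ry":0,"rz":0,"jaw":0.35}]}}

```text
t: 15.95
tcp_pos: [0.4513, -0.1137, 0.2825]
tcp_rot: [0.246, -3.131, 0.007]
wrist_force: [-0.3, 0.6, -0.7]
gripper_width: 0.0588
grip_force: 0.0
```

Run:
```python
from h import *
st()
s,im,d=cap("wrist","pics/w3.png");P=wpts(s,d);Pf=(P-F)@RF()*1000
m=(d>0)&(abs(Pf[...,2]-40)<3)&(abs(Pf[...,0])<70)&(Pf[...,1]<-50)&(Pf[...,1]>-181);p=Pf[m]
print('rim',len(p),np.percentile(p,[1,50,99],axis=0).round(1).tolist())
r=p[p[:,1]<-90];print(np.percentile(r[:,0],[1,5]))
m=(d>0)&(abs(Pf[...,2]-8.8)<3)&(abs(Pf[...,0]+9)<70)&(abs(Pf[...,1]+55)<12);print('rail y',np.percentile(Pf[m][:,1],[2,98]) if m.sum()>9 else None)
m=(d>0)&(abs(Pf[...,2]-59)<4)&(Pf[...,1]<-170)&(Pf[...,1]>-200)&(Pf[...,0]<55);print('guard y',np.percentile(Pf[m][:,1],[5,95]) if m.sum()>9 else None)
```

```text
t 15.95 fix mm [-111.9 -130.3  282.5] rotvec in nominal tool deg [0.2 0.  0. ] W [-0.2  0.6 -0.7] w 58.8 g 0.0 q [ 0.11  0.07 -0.26  0.   -1.24 -1.52]
rim 1116 [[-45.7, -179.8, 37.0], [-29.2, -142.5, 39.5], [18.5, -66.6, 42.2]]
[-45.2875325  -44.45578039]
rail y [-60.344612   -53.57949629]
guard y [-189.64719858 -183.42202852]
```

View pics/w3.png

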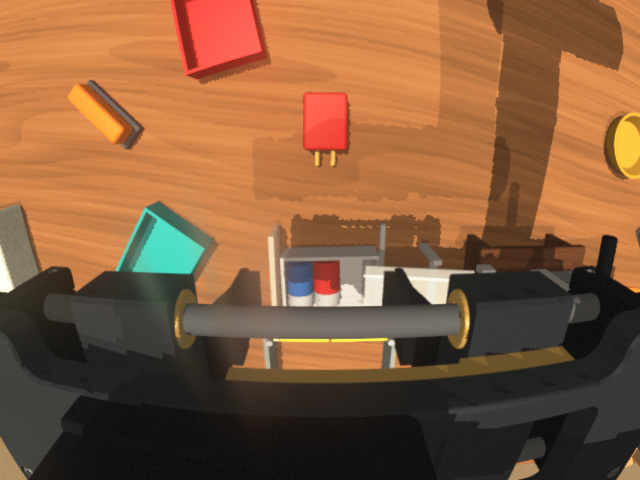

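The blue cell at (300,285) and the red cell at (327,285) both lie in the tray, and the leaves are shut at row 340. I descend behind the tray with the jaws part open and push.

Emit:
{"fn": "drive_tool", "kwargs": {"deltas": [{"dx":-0.147,"dy":0.015,"dz":0.15,"rx":0,"ry":0,"rz":0,"jaw":0.35},{"dx":0,"dy":0,"dz":0.26,"rx":0,"ry":0,"rz":0,"jaw":0.35},{"dx":0,"dy":0,"dz":0.26,"rx":0,"ry":0,"rz":0,"jaw":0.35},{"dx":0,"dy":0,"dz":0.26,"rx":0,"ry":0,"rz":0,"jaw":0.35},{"dx":0,"dy":0,"dz":0.26,"rx":0,"ry":0,"rz":0,"jaw":0.35},{"dx":0,"dy":0,"dz":0.26,"rx":0,"ry":0,"rz":0,"jaw":0.35},{"dx":0,"dy":0,"dz":0.25,"rx":0,"ry":0,"rz":0,"jaw":0.35},{"dx":-0.06,"dy":0,"dz":0,"rx":0,"ry":0,"rz":0,"jaw":0.35},{"dx":-0.06,"dy":0,"dz":0,"rx":0,"ry":0,"rz":0,"jaw":0.35},{"dx":-0.06,"dy":0,"dz":0,"rx":0,"ry":0,"rz":0,"jaw":0.35}]}}

```text
t: 17.0
tcp_pos: [0.503, -0.1023, 0.0299]
tcp_rot: [-0.254, 3.126, -0.007]
wrist_force: [0.6, -0.6, 0.4]
gripper_width: 0.0587
grip_force: 0.0
```

```bash
python3 -c "
from h import *
st()"
```

```text
t 17.0 fix mm [ -59.1 -127.2   29.9] rotvec in nominal tool deg [ 0.3 -0.3 -0.3] W [ 0.5 -0.7  0.4] w 58.7 g 0.0 q [ 0.12  0.43 -0.51  0.01 -0.63 -1.53]
```

Emit:
{"fn": "drive_tool", "kwargs": {"deltas": [{"dx":-0.06,"dy":0,"dz":0.01,"rx":0,"ry":0,"rz":0,"jaw":0.35},{"dx":-0.06,"dy":0,"dz":0,"rx":0,"ry":0,"rz":0,"jaw":0.35},{"dx":-0.06,"dy":0,"dz":0,"rx":0,"ry":0,"rz":0,"jaw":0.35},{"dx":-0.06,"dy":0,"dz":0,"rx":0,"ry":0,"rz":0,"jaw":0.35},{"dx":-0.06,"dy":0,"dz":0,"rx":0,"ry":0,"rz":0,"jaw":0.35},{"dx":-0.06,"dy":0,"dz":0,"rx":0,"ry":0,"rz":0,"jaw":0.35},{"dx":-0.06,"dy":0,"dz":0,"rx":0,"ry":0,"rz":0,"jaw":0.35},{"dx":-0.06,"dy":0,"dz":0,"rx":0,"ry":0,"rz":0,"jaw":0.35}]}}

```text
t: 17.8
tcp_pos: [0.51, -0.1009, 0.026]
tcp_rot: [0.245, -2.984, 0.009]
wrist_force: [-81.7, -12.2, 58.8]
gripper_width: 0.0587
grip_force: 45.1
```

```bash
python3 -c "
from h import *
st()"
```

```text
t 17.8 fix mm [ -52.  -126.8   26. ] rotvec in nominal tool deg [-0.3  8.4 -0.4] W [-82.6   0.8  58.8] w 58.7 g 45.1 q [ 0.12  0.5  -0.38  0.   -0.83 -1.53]
```

Emit:
{"fn": "drive_tool", "kwargs": {"deltas": [{"dx":0.06,"dy":0,"dz":0,"rx":0,"ry":0,"rz":0,"jaw":0.35},{"dx":0.1,"dy":0,"dz":0,"rx":0,"ry":0,"rz":0,"jaw":0.35}]}}

```text
t: 18.0
tcp_pos: [0.5127, -0.1008, 0.0255]
tcp_rot: [0.249, -3.06, 0.007]
wrist_force: [-45.5, -4.6, 37.0]
gripper_width: 0.0588
grip_force: 23.8
```

Run:
```python
from h import *
st()
s,im,d=cap("scene");s,i2,d2=cap("side");np.savez("j.npz",im=im,d=d,i2=i2,d2=d2)
a=cv2.resize(im[210:330,140:300],None,fx=2.5,fy=2.5);b=cv2.resize(i2[170:290,250:410],None,fx=2.5,fy=2.5)
cv2.imwrite("pics/jam.png",np.hstack([a,b])[:,:,::-1])
```

```text
t 18.0 fix mm [ -49.3 -127.2   25.5] rotvec in nominal tool deg [-0.1  4.1 -0.3] W [-45.6   2.5  37. ] w 58.8 g 23.8 q [ 0.12  0.48 -0.43  0.   -0.74 -1.53]
```

View pics/jam.png

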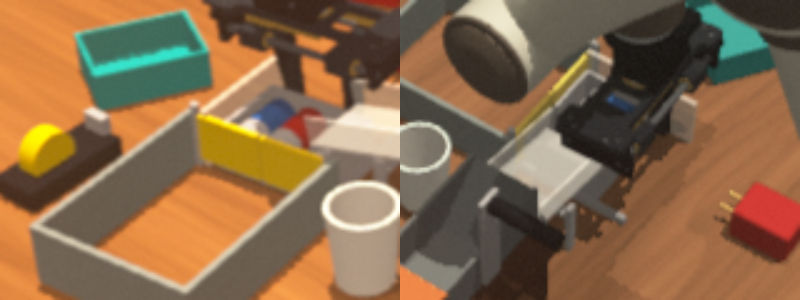

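The jam view shows the tray still at the shut leaves. The spread +y finger is against the chute's side end, around (355,140) on the left and (575,150) on the right. I back off and then push with closed jaws, further from the chute.

Emit:
{"fn": "drive_tool", "kwargs": {"deltas": [{"dx":0.1,"dy":0,"dz":0,"rx":0,"ry":0,"rz":0,"jaw":0.35},{"dx":0.1,"dy":0,"dz":0,"rx":0,"ry":0,"rz":0,"jaw":0.35},{"dx":0.1,"dy":0,"dz":0,"rx":0,"ry":0,"rz":0,"jaw":0.35},{"dx":0.1,"dy":0,"dz":0,"rx":0,"ry":0,"rz":0,"jaw":0.35}]}}

```text
t: 18.5
tcp_pos: [0.4894, -0.1051, 0.0281]
tcp_rot: [-0.251, 3.126, -0.007]
wrist_force: [0.8, -0.2, 0.5]
gripper_width: 0.0585
grip_force: 0.0
```

Run:
```python
from h import *
st()
s,im,d=cap("wrist","pics/w4.png");P=wpts(s,d);Pf=(P-F)@RF()*1000;np.savez("w4.npz",im=im,d=d,Pf=Pf)
m=(d>0)&(abs(Pf[...,2]-40)<3)&(abs(Pf[...,0])<75)&(Pf[...,1]<-50)&(Pf[...,1]>-181);p=Pf[m]
print('rim',len(p),np.percentile(p,[1,50,99],axis=0).round(1).tolist())
hsv=cv2.cvtColor(im,cv2.COLOR_RGB2HSV);H,S=hsv[...,0],hsv[...,1]
near=(d>0)&(abs(Pf[...,0])<75)&(Pf[...,1]<-50)&(Pf[...,1]>-181)
for n,mm in(('red',(S>170)&((H<4)|(H>174))),('blue',(S>120)&(H>100)&(H<130))):
    p=Pf[near&mm];print(n,len(p),np.percentile(p,[3,50,97],axis=0).round(0).tolist() if len(p)>5 else None)
# gripper shape seen from own camera: nothing
```

```text
t 18.5 fix mm [ -73.  -127.7   28.1] rotvec in nominal tool deg [ 0.3 -0.3 -0.2] W [ 0.8 -0.3  0.5] w 58.5 g 0.0 q [ 0.12  0.41 -0.54  0.01 -0.61 -1.53]
rim 1365 [[-73.5, -168.5, 37.1], [-36.9, -128.4, 40.0], [-34.3, -86.6, 42.1]]
red 0 None
blue 0 None
```

Emit:
{"fn": "drive_tool", "kwargs": {"deltas": [{"dx":0,"dy":-0.03,"dz":0,"rx":0,"ry":0,"rz":-0.068,"jaw":-1},{"dx":0,"dy":0,"dz":0,"rx":0,"ry":0,"rz":-0.068,"jaw":-1},{"dx":0,"dy":0,"dz":0,"rx":0,"ry":0,"rz":-0.068,"jaw":-1},{"dx":0,"dy":0,"dz":0,"rx":0,"ry":0,"rz":-0.068,"jaw":-1},{"dx":0,"dy":0,"dz":0,"rx":0,"ry":0,"rz":-0.068,"jaw":-1},{"dx":0,"dy":0,"dz":0,"rx":0,"ry":0,"rz":-0.068,"jaw":-1},{"dx":0,"dy":0,"dz":0,"rx":0,"ry":0,"rz":-0.068,"jaw":-1},{"dx":0,"dy":0,"dz":0,"rx":0,"ry":0,"rz":-0.068,"jaw":-1},{"dx":0,"dy":0,"dz":0,"rx":0,"ry":0,"rz":-0.068,"jaw":-1},{"dx":0,"dy":0,"dz":0,"rx":0,"ry":0,"rz":-0.068,"jaw":-1}], "force": 10}}

```text
t: 19.55
tcp_pos: [0.4909, -0.1093, 0.0275]
tcp_rot: [-2.243, 2.199, -0.009]
wrist_force: [0.1, 0.0, -0.6]
gripper_width: 0.0005
grip_force: 0.0
```

Emit:
{"fn": "drive_tool", "kwargs": {"deltas": [{"dx":0,"dy":0,"dz":0,"rx":0,"ry":0,"rz":-0.068,"jaw":-1},{"dx":0,"dy":0,"dz":0.06,"rx":0,"ry":0,"rz":0,"jaw":-1}]}}

```text
t: 19.75
tcp_pos: [0.4919, -0.1093, 0.019]
tcp_rot: [-2.387, 2.04, -0.012]
wrist_force: [-0.4, 0.5, -0.7]
gripper_width: 0.0004
grip_force: 0.0
```

```bash
python3 -c "
from h import *
st()"
```

```text
t 19.75 fix mm [ -71.2 -132.3   19. ] rotvec in nominal tool deg [  0.5  -0.1 -90. ] W [-0.3  0.6 -0.7] w 0.4 g 0.0 q [ 0.11  0.43 -0.54  0.01 -0.59  0.04]
```

Emit:
{"fn": "drive_tool", "kwargs": {"deltas": [{"dx":-0.03,"dy":-0.04,"dz":0,"rx":0,"ry":0,"rz":0,"jaw":-1},{"dx":0,"dy":-0.05,"dz":0,"rx":0,"ry":0,"rz":0,"jaw":-1},{"dx":0,"dy":-0.05,"dz":0,"rx":0,"ry":0,"rz":0,"jaw":-1},{"dx":0,"dy":-0.05,"dz":0,"rx":0,"ry":0,"rz":0,"jaw":-1}]}}

```text
t: 20.15
tcp_pos: [0.5163, -0.1006, 0.0171]
tcp_rot: [2.384, -2.039, 0.003]
wrist_force: [-6.7, -0.5, 7.4]
gripper_width: 0.0004
grip_force: 4.9
```

```bash
python3 -c "
from h import *
st()"
```

```text
t 20.15 fix mm [ -45.8 -127.5   17.1] rotvec in nominal tool deg [  0.1   0.3 -89.9] W [-6.7  0.6  7.4] w 0.4 g 4.9 q [ 0.12  0.47 -0.48  0.01 -0.63  0.03]
```

Emit:
{"fn": "drive_tool", "kwargs": {"deltas": [{"dx":0,"dy":-0.04,"dz":-0.01,"rx":0,"ry":0,"rz":0,"jaw":-1},{"dx":0,"dy":-0.04,"dz":0,"rx":0,"ry":0,"rz":0,"jaw":-1}]}}

```text
t: 20.35
tcp_pos: [0.5235, -0.0994, 0.0172]
tcp_rot: [2.378, -2.037, -0.008]
wrist_force: [-10.6, -1.5, 3.3]
gripper_width: 0.0006
grip_force: 5.3
```

Run:
```python
from h import *
st()
s,im,d=cap("scene");P=(pts("scene",d)-F)@RF()*1000
hsv=cv2.cvtColor(im,cv2.COLOR_RGB2HSV);H,S=hsv[...,0],hsv[...,1]
m=(d>0)&(H>18)&(H<32)&(S>110)&(P[...,2]>10)&(P[...,2]<60)&(abs(P[...,0]-85)<60)&(abs(P[...,1]+120)<85)
p=P[m]
for a,b in((-195,-170),(-170,-145),(-145,-122),(-122,-100),(-100,-70),(-70,-45)):
    q=p[(p[:,1]>=a)&(p[:,1]<b)];print(a,b,len(q),np.median(q[:,0]).round(1) if len(q) else None)
```

```text
t 20.35 fix mm [ -38.4 -127.5   17.2] rotvec in nominal tool deg [ -0.4   0.6 -89.8] W [-10.7   0.2   3.3] w 0.6 g 5.3 q [ 0.12  0.48 -0.46  0.01 -0.65  0.03]
-195 -170 96 64.1
-170 -145 100 76.7
-145 -122 97 86.2
-122 -100 116 84.6
-100 -70 239 76.0
-70 -45 71 65.4
```

The leaves are opening evenly, so I keep pushing.

Emit:
{"fn": "drive_tool", "kwargs": {"deltas": [{"dx":0,"dy":-0.06,"dz":0,"rx":0,"ry":0,"rz":0,"jaw":-1},{"dx":0,"dy":-0.06,"dz":0,"rx":0,"ry":0,"rz":0,"jaw":-1},{"dx":0,"dy":-0.06,"dz":0,"rx":0,"ry":0,"rz":0,"jaw":-1},{"dx":0,"dy":-0.06,"dz":0,"rx":0,"ry":0,"rz":0,"jaw":-1},{"dx":0,"dy":-0.06,"dz":0,"rx":0,"ry":0,"rz":0,"jaw":-1},{"dx":0,"dy":-0.06,"dz":0,"rx":0,"ry":0,"rz":0,"jaw":-1}]}}

```text
t: 21.0
tcp_pos: [0.5774, -0.0911, 0.0173]
tcp_rot: [2.378, -2.037, -0.007]
wrist_force: [-7.2, -0.4, 1.8]
gripper_width: 0.0005
grip_force: 3.5
```

Run:
```python
from h import *
st()
s,im,d=cap("wrist");P=(wpts(s,d)-F)@RF()*1000
s,im2,d2=cap("scene");P2=(pts("scene",d2)-F)@RF()*1000
for n,I,D,Q in(("wrist",im,d,P),("scene",im2,d2,P2)):
    hsv=cv2.cvtColor(I,cv2.COLOR_RGB2HSV);H,S=hsv[...,0],hsv[...,1]
    near=(D>0)&(Q[...,0]>-60)&(Q[...,0]<250)&(Q[...,1]<-40)&(Q[...,1]>-195)&(Q[...,2]<60)
    for c,mm in(('red',(S>170)&((H<4)|(H>174))),('blue',(S>120)&(H>100)&(H<130))):
        p=Q[near&mm];print(n,c,len(p),np.percentile(p,[3,50,97],axis=0).round(0).tolist() if len(p)>5 else None)
    p=Q[near&(abs(Q[...,2]-40)<3)&(S<70)];print(n,'rim',len(p),np.percentile(p,[2,50,98],axis=0).round(0).tolist() if len(p)>5 else None)
```

```text
t 21.0 fix mm [  16.1 -127.7   17.3] rotvec in nominal tool deg [ -0.3   0.6 -89.8] W [-7.2  0.8  1.8] w 0.5 g 3.5 q [ 0.12  0.54 -0.32  0.01 -0.71  0.03]
wrist red 0 None
wrist blue 1000 [[50.0, -169.0, 34.0], [58.0, -162.0, 37.0], [77.0, -152.0, 38.0]]
wrist rim 4997 [[19.0, -179.0, 37.0], [77.0, -170.0, 40.0], [116.0, -104.0, 42.0]]
scene red 38 [[45.0, -128.0, 15.0], [58.0, -118.0, 34.0], [73.0, -108.0, 38.0]]
scene blue 34 [[52.0, -164.0, 33.0], [68.0, -158.0, 35.0], [78.0, -152.0, 38.0]]
scene rim 198 [[28.0, -194.0, 37.0], [111.0, -133.0, 39.0], [203.0, -40.0, 43.0]]
```

Emit:
{"fn": "drive_tool", "kwargs": {"deltas": [{"dx":0,"dy":-0.06,"dz":0,"rx":0,"ry":0,"rz":0,"jaw":-1},{"dx":0,"dy":-0.06,"dz":0,"rx":0,"ry":0,"rz":0,"jaw":-1},{"dx":0,"dy":-0.06,"dz":0,"rx":0,"ry":0,"rz":0,"jaw":-1},{"dx":0,"dy":-0.06,"dz":0,"rx":0,"ry":0,"rz":0,"jaw":-1},{"dx":0,"dy":-0.06,"dz":0,"rx":0,"ry":0,"rz":0,"jaw":-1},{"dx":0,"dy":-0.06,"dz":0,"rx":0,"ry":0,"rz":0,"jaw":-1},{"dx":0,"dy":-0.06,"dz":0,"rx":0,"ry":0,"rz":0,"jaw":-1},{"dx":0,"dy":-0.06,"dz":0,"rx":0,"ry":0,"rz":0,"jaw":-1},{"dx":0,"dy":-0.06,"dz":0,"rx":0,"ry":0,"rz":0,"jaw":-1},{"dx":0,"dy":-0.06,"dz":0,"rx":0,"ry":0,"rz":0,"jaw":-1}]}}

```text
t: 22.1
tcp_pos: [0.6711, -0.0763, 0.0186]
tcp_rot: [2.386, -2.04, 0.005]
wrist_force: [-3.9, -0.6, -1.4]
gripper_width: 0.0003
grip_force: 1.7
```

Emit:
{"fn": "drive_tool", "kwargs": {"deltas": [{"dx":0,"dy":-0.06,"dz":0,"rx":0,"ry":0,"rz":0,"jaw":-1},{"dx":0,"dy":-0.06,"dz":0,"rx":0,"ry":0,"rz":0,"jaw":-1},{"dx":0,"dy":-0.05,"dz":0,"rx":0,"ry":0,"rz":0,"jaw":-1},{"dx":0,"dy":0,"dz":0,"rx":0,"ry":0,"rz":0,"jaw":-1}]}}

```text
t: 22.5
tcp_pos: [0.6981, -0.0722, 0.0192]
tcp_rot: [-2.389, 2.04, -0.01]
wrist_force: [-0.6, -0.3, -0.2]
gripper_width: 0.0006
grip_force: 0.1
```

```bash
cat > chk.py <<'E'
from h import *
st()
s,im,d=cap("wrist");P=(wpts(s,d)-F)@RF()*1000
s,im2,d2=cap("scene");P2=(pts("scene",d2)-F)@RF()*1000
for n,I,D,Q in(("wrist",im,d,P),("scene",im2,d2,P2)):
    hsv=cv2.cvtColor(I,cv2.COLOR_RGB2HSV);H,S=hsv[...,0],hsv[...,1]
    near=(D>0)&(Q[...,0]>-60)&(Q[...,0]<245)&(Q[...,1]<-50)&(Q[...,1]>-191)&(Q[...,2]<60)
    for c,mm in(('red',(S>170)&((H<4)|(H>174))),('blue',(S>120)&(H>100)&(H<130)),('leaf',(H>18)&(H<32)&(S>110)&(Q[...,2]>12)),('rim',(abs(Q[...,2]-40)<3)&(S<70)&(abs(Q[...,1]+125)<62))):
        p=Q[near&mm];print(n,c,len(p),np.percentile(p,[3,50,97],axis=0).round(0).tolist() if len(p)>5 else None)
E
python3 chk.py
```

```text
t 22.5 fix mm [ 138.3 -127.9   19.2] rotvec in nominal tool deg [  0.4   0.  -90. ] W [-0.6 -0.2 -0.2] w 0.6 g 0.1 q [ 0.13  0.69 -0.01  0.01 -0.87  0.02]
wrist red 0 None
wrist blue 1053 [[173.0, -170.0, 32.0], [180.0, -163.0, 36.0], [198.0, -153.0, 38.0]]
wrist leaf 9563 [[55.0, -189.0, 14.0], [59.0, -154.0, 42.0], [60.0, -85.0, 57.0]]
wrist rim 4978 [[145.0, -180.0, 37.0], [201.0, -170.0, 40.0], [237.0, -105.0, 42.0]]
scene red 79 [[162.0, -129.0, 15.0], [175.0, -114.0, 30.0], [192.0, -108.0, 39.0]]
scene blue 41 [[177.0, -165.0, 33.0], [187.0, -157.0, 36.0], [197.0, -149.0, 38.0]]
scene leaf 502 [[55.0, -153.0, 14.0], [59.0, -105.0, 36.0], [63.0, -59.0, 56.0]]
scene rim 221 [[149.0, -178.0, 37.0], [193.0, -114.0, 39.0], [236.0, -63.0, 41.0]]
```

The leaves have already shut and the tray centre is at about x 193. I retreat straight up.

Emit:
{"fn": "drive_tool", "kwargs": {"deltas": [{"dx":0,"dy":0.03,"dz":0,"rx":0,"ry":0,"rz":0,"jaw":-1},{"dx":0,"dy":0,"dz":-0.15,"rx":0,"ry":0,"rz":0,"jaw":-1},{"dx":0,"dy":0,"dz":-0.25,"rx":0,"ry":0,"rz":0,"jaw":-1},{"dx":0,"dy":0,"dz":-0.25,"rx":0,"ry":0,"rz":0,"jaw":-1},{"dx":0,"dy":0,"dz":-0.25,"rx":0,"ry":0,"rz":0,"jaw":-1},{"dx":0,"dy":0,"dz":-0.25,"rx":0,"ry":0,"rz":0,"jaw":-1},{"dx":0,"dy":0,"dz":-0.25,"rx":0,"ry":0,"rz":0,"jaw":-1},{"dx":0,"dy":0,"dz":0,"rx":0,"ry":0,"rz":0,"jaw":-1},{"dx":0,"dy":0,"dz":0,"rx":0,"ry":0,"rz":0,"jaw":-1}]}}

```text
t: 23.5
tcp_pos: [0.6913, -0.0721, 0.2307]
tcp_rot: [-2.387, 2.041, -0.009]
wrist_force: [-0.4, 0.6, -1.3]
gripper_width: 0.0007
grip_force: 0.0
```

```bash
python3 chk.py
python3 - <<'E'
from h import *
s,im,d=cap("scene");cv2.imwrite("pics/end.png",cv2.resize(im[130:400,120:480],None,fx=2.2,fy=2.2)[:,:,::-1])
E
```

```text
t 23.5 fix mm [ 131.6 -126.8  230.7] rotvec in nominal tool deg [  0.4  -0.  -89.9] W [-0.3  0.7 -1.3] w 0.7 g 0.0 q [ 0.13  0.5   0.21  0.   -1.28  0.03]
wrist red 168 [[158.0, -139.0, 31.0], [163.0, -131.0, 36.0], [170.0, -126.0, 38.0]]
wrist blue 0 None
wrist leaf 1753 [[55.0, -187.0, 14.0], [59.0, -129.0, 47.0], [60.0, -65.0, 57.0]]
wrist rim 1860 [[148.0, -179.0, 37.0], [200.0, -131.0, 40.0], [237.0, -66.0, 42.0]]
scene red 74 [[161.0, -132.0, 21.0], [179.0, -124.0, 35.0], [195.0, -109.0, 38.0]]
scene blue 109 [[162.0, -163.0, 29.0], [179.0, -152.0, 34.0], [194.0, -145.0, 38.0]]
scene leaf 771 [[54.0, -186.0, 14.0], [59.0, -126.0, 38.0], [62.0, -62.0, 56.0]]
scene rim 222 [[149.0, -179.0, 37.0], [185.0, -127.0, 39.0], [236.0, -64.0, 42.0]]
```

View pics/end.png

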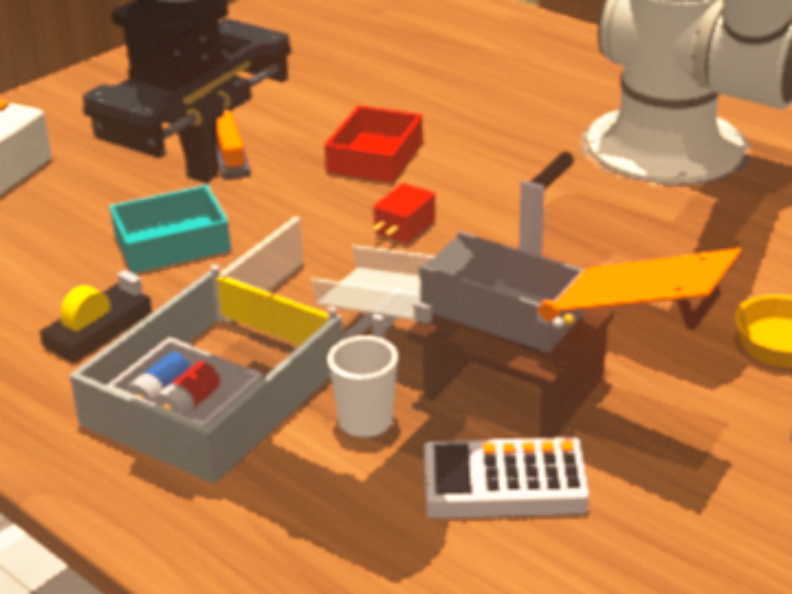

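The picture shows the tray in the bay at (190,380) with the blue and red cells in it. The leaves are shut at (275,310), the box is level with its lid back, the bystanders are in place and the arm is clear.

```bash
python3 -c "
from plant import env
print(env.job_done())"
```

```text
the job is handed in; nothing more can be done
None
```

The tray is in the bay with both cells in it, both leaves are shut, the box is level with its lid held back, and I handed the job in at about 24 s. One risk: on the first push a finger or the gripper's body appears to have caught the chute's side, and the wrist force read about 100 N (limit 120 N). If that counts as the gripper's body pressing, it broke the 40 N limit.

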